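Measure a parcel on the counter gauge

TASK

Measure the brown parcel on the parcel gauge, leaving it lying flat on the board: push it into the corner so that its long side lies flat against the long back fence and its end is up against the end stop, and have the sliding jaw pushed up until it touches the parcel's other end, so that its length can be read. Push only, with the fingers' tips or outsides: do not lift or tip the parcel, and leave everything else on the counter where it stands.

Things in the scene. Friction and masses are not known exactly. Their poses are not given: they have to be found in the camera images.
- gauge: Parcel gauge fixed to the counter, place and yaw vary: white board with silver back fence, silver end stop, sliding jaw. Origin: on the counter surface under the board, which spans x -165 to 135, y -270 to 270 mm, top at z = 12 mm. Its x points at the back fence, away from the robot; its y along the fence, away from the end stop. Yellow rules lie on fence, stop and front edge.
- corner (a point): Inner corner of the gauge, at the level of the board's top: at 95, -220, 12 mm in the gauge's frame, same axes. The fence's inner face is the plane x = 0 here (fence along the whole board); the end stop's inner face is the plane y = 0 (stop from x = -193 mm to the fence). Both stand 53 mm above the board.
- jaw (a joint): Sliding jaw: clear opening in m from the end stop to its measuring face (0 shut, 0.42 wide open). Rail friction 1.5 N; stays where left; may push the parcel before it. Silver blade across the board at gauge x -58 to 92 mm, 8 mm thick, top at z = 74 mm; grey carriage over the fence, top at z = 86 mm, its black screw to 96 mm.
- jaw_pad (a point): Centre of the outer face of the black rubber push pad (44 x 44 mm) on the outer side of the jaw's blade, 14 mm beyond the measuring face; at x = 0, z = 45 mm in the gauge's frame, same axes as the gauge. Pushing here along the gauge's -y closes the jaw.
- parcel: Brown cardboard parcel with a tan tape band and a white label on top, 130 mm (its x) x 200 mm (its y) x 60 mm high, 0.35 to 0.7 kg, lying loose on the board on its large face, up to 20 degrees askew to the gauge's axes, between end stop and jaw. Origin: centre of its underside; z up.
- tape_roll: Bystander: brown roll of packing tape lying flat, 100 mm across, 48 mm high, on the counter beyond either end of the gauge. Origin: centre of underside.
- note_block: Bystander: yellow block of notes, 50 x 50 x 22 mm, on the front corner of the gauge's board at the jaw end. Origin: centre of underside.
- card_terminal: Bystander: black card payment terminal lying flat, 165 (x) x 75 (y) x 36 mm, past the gauge's end stop. Origin: centre of underside.
- stapler: Bystander: red and black stapler, 130 (x) x 34 (y) x 53 mm, on the counter to the left of the gauge. Origin: centre of underside.
- pen_cup: Bystander: black pen cup, 76 mm across and 90 mm high with pens up to 140 mm, on the counter beyond the gauge's other end. Origin: centre of underside.
Not all that is in view belongs to the job. Leave any green or purple look-alike of the parcel alone.

How it is judged:
By the outcome, as a careful person would: the job done as asked, in the order asked, and still so for the second after the job is handed in, with the robot touching nothing.
It also fails if it takes over 58 s, if anything falls off the work surface, if the arm or the gripper's body presses on something with over 40 N, if the wrist force passes 120 N, or if a joint passes its speed limit or range.

ROBOT

A 6-joint arm with a two-finger parallel gripper is mounted at the origin on the work surface. World frame = base frame: x ahead of the robot, y to its left, z up, the work surface at z = 0. Lengths are in m, angles in rad, forces in N, time in s.
With the tool pointing down it reaches from about 0.2 to 0.875 m from the base axis. Payload 3.4 kg.
Tool frame: the origin (TCP) lies between the finger pads; the fingertips stand 25 mm ahead of it and the grasp point (between the pads) lies 6 mm ahead of it (r.nose_length is the z of the fingertips in the tool frame, in m); z points along the fingers, x is the direction in which the jaws open and shut, and the axes are right-handed (so a half turn about z gives the same grasp; the last joint's range is limited). The gripper opens to 94 mm and grips with 3 to 60 N. Pads are 16 mm wide; open, the fingers measure 119 mm over their backs; the gripper's body (75 mm by 177 mm) begins 78 mm behind the grasp point.
Start: joints at [-1.415, 0.276, 1.505, -0, 1.361, -0.121], TCP at [0.157, -0.553, 0.23] pointing down, gripper open.
Joint ranges: [-2.89, 2.89], [-0.75, 2.08], [0.22, 2.7], [-1.18, 4.32], [0.11, 2.71], [-2.7, 2.7]. Speed limits (rad/s): [2.57, 2.57, 3.14, 3.14, 3.14, 3.14].

INTERFACE

Orientations are given as a unit quaternion [w, x, y, z].
In Python, from plant import r, gripper_to, inverse_kinematics, vision, models, telemetry gives the robot as it stands. Calls block until the motion is done:
- r.move_to(position, orientation): joint-space move of the TCP to a pose.
- r.move_l(position, rot=None, vel=0.15, guard=None): straight line of the TCP; rot=None keeps the orientation; vel is the mean speed in m/s. With guard (N) it stops when the force on the tool has changed by that much, and returns True; else False.
- r.movej(angles): joint-space move.
- gripper_to(opening, f_grip=None): finger opening in m; f_grip is the grip in N (None keeps the last); returns when the fingers have stopped.
- r.hold(seconds).
- inverse_kinematics(position, orientation): joint angles nearest the present ones, or None.
- vision.snapshot(name): name is "scene" or "top" or "wrist"; returns the picture (480x640x3 uint8, red, green, blue); there is no depth.
- vision.get_calibration(name): a dict with "fx", "fy", "cx", "cy" (pixels), "position" and "orientation" of the camera in the world. Camera axes: x right, y down, z forward; pixel columns grow to the right and rows downward; lengths in m; the calibration is good to about 2 mm. A picture is of the moment at which its call begins: read the wrist's pose just before it. get_calibration takes no time and is no camera call; for the wrist camera it gives the pose at the moment of the call.
A pose or a line that the arm cannot do raises r.PlanningError and nothing moves.
- r.sign_off(): hands the job in, once; it reports no verdict.
Trained networks look in the newest picture that a camera, given by its name, has taken for a name from the list of things; names that differ only in an ending like _2 or _b are one class to them, and where a whole thing is asked for, a point or a joint stands for the part that bears it (a point fixed in the world has none). Each returns a list of dicts, best first, with "score" (0 to 1); they miss things now and then, are a little off and sometimes report something else, mostly with a low value. They report only what shows in the picture. A call takes as long as a camera call. They do not tell look-alikes from the thing itself.
- models.boxes_of(thing, camera): "at" ([x, y, z] in m, in world coordinates, good to about 4 mm: the middle of the surface that is visible of it).
- models.regions_of(thing, camera): "pixels" (480x640 bool, what is visible of it).
- models.mark_of(thing, camera): "at" ([x, y, z] in m, in world coordinates, good to about 4 mm: a listed point, or the origin of a listed thing).
Readings, each from a call of its own:
- telemetry.current_t(): time.
- telemetry.current_joints(): joint angles.
- telemetry.current_dq(): joint speeds.
- telemetry.current_joint_efforts(): joint torques, N m.
- telemetry.current_ee_pos(): TCP position.
- telemetry.current_tool_rot(): TCP orientation.
- telemetry.current_wrist_force(): force on the tool from outside, world axes, zero at the start.
- telemetry.current_torque(): the same for the moment, N m.
- telemetry.current_opening(): finger opening in m.
Only numpy, scipy, OpenCV 4.12 (cv2) and the standard library are available. Lean on these libraries where they do the work, as an engineer would, in place of code of your own. Each camera call takes 0.05 s, during which the arm holds its last target. There are 200 camera calls.

## Working session

There is one attempt and no reset: what is moved stays moved. The work goes in short steps, each a Python script; the robot and the scene stay as the last script left them, time stands still between calls to the robot, and variables do not carry over. Pictures are saved under pics/ and viewed, about 8 in all and at most 12, crops included, and the job is handed in when it is done.

```bash
ls; mkdir -p pics; python3 - <<'E'
from plant import r, vision, models, telemetry
import cv2,numpy as np
for c in ("top","scene"):
    im=vision.snapshot(c); cv2.imwrite(f"pics/{c}0.png",im[...,::-1]); 
    k=vision.get_calibration(c);print(c,k)
    for t in ("gauge","corner","jaw_pad","parcel","tape_roll","note_block","card_terminal","stapler","pen_cup"):
        m=models.mark_of(t,c); print(t,[(np.round(d["at"],3).tolist(),round(d["score"],2)) for d in m[:3]])
print(telemetry.current_t(), r.nose_length)
E
```

```text
pics
top {'fx': 616.2333828288973, 'fy': 616.2333828288973, 'cx': 315.6858199223348, 'cy': 233.7959714349047, 'position': array([ 0.14140313, -0.00291852,  1.66125697]), 'orientation': array([-0.06828064,  0.70731859, -0.70012202,  0.06976618])}
gauge []
corner [([0.596, -0.185, 0.015], 0.82)]
jaw_pad [([0.642, 0.244, 0.046], 0.83)]
parcel [([0.167, 0.299, 0.002], 0.87), ([0.551, 0.052, 0.011], 0.61)]
tape_roll [([0.586, -0.45, 0.004], 0.81)]
note_block [([0.534, 0.312, 0.013], 0.58)]
card_terminal [([0.378, -0.46, -0.0], 0.8)]
stapler [([0.376, 0.437, 0.002], 0.64)]
pen_cup [([0.594, 0.465, 0.004], 0.82)]
scene {'fx': 433.49674888680767, 'fy': 433.49674888680767, 'cx': 325.48087131497505, 'cy': 245.8203090284289, 'position': array([ 0.94757913, -0.15971792,  0.85983325]), 'orientation': array([-0.22767103,  0.79089603,  0.5441565 , -0.16292044])}
gauge []
corner [([0.592, -0.189, 0.008], 0.84)]
jaw_pad [([0.64, 0.242, 0.048], 0.93), ([0.54, 0.315, 0.015], 0.29)]
parcel [([0.552, 0.049, 0.01], 0.86), ([0.232, -0.261, 0.0], 0.72), ([0.166, 0.299, -0.002], 0.58)]
tape_roll [([0.588, -0.451, 0.0], 0.58)]
note_block [([0.539, 0.309, 0.011], 0.82)]
card_terminal [([0.38, -0.458, 0.001], 0.93)]
stapler [([0.369, 0.436, 0.002], 0.9), ([0.553, 0.05, 0.011], 0.47)]
pen_cup [([0.592, 0.462, 0.0], 0.71)]
1.0 0.025
```

View pics/top0.png

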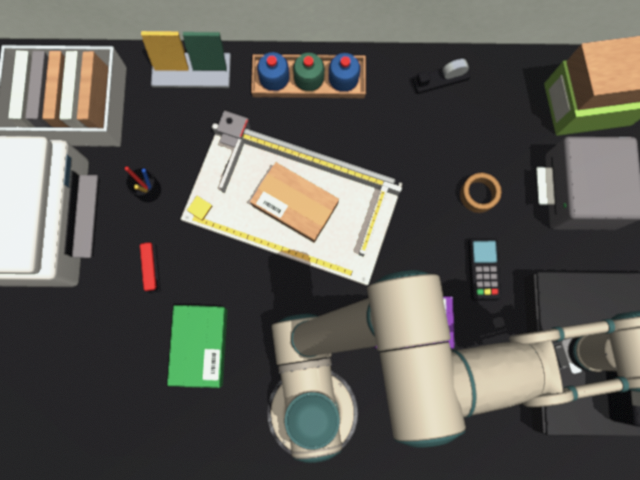

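View pics/scene0.png

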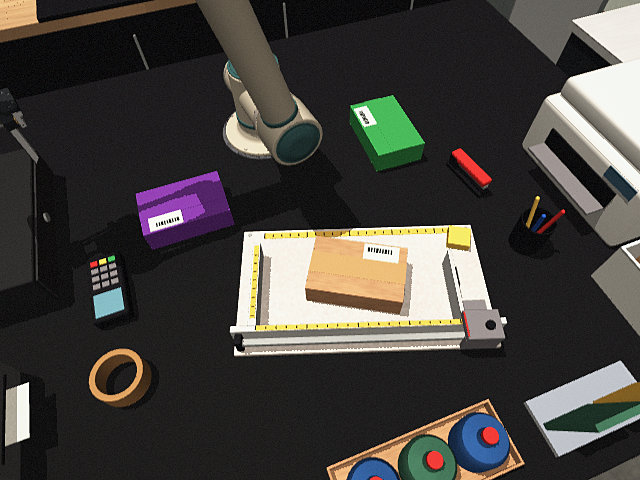

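The top view shows the gauge turned about -19°. The fence runs from (240,130) to (400,187) and the stop is at (385,185)–(360,255). The brown parcel's corners are near (278,163), (339,197), (318,240) and (250,203), so it is about 10° askew to the gauge. The scene view confirms this, with the jaw wide open. Next I'll write helpers and a rectified view in the corner frame to refine the pose.

```bash
cat > h.py <<'E'
import numpy as np, cv2
from scipy.spatial.transform import Rotation as Ro
from plant import r, gripper_to, inverse_kinematics, vision, models, telemetry as T
import json,os
C,YAW=np.array([0.594,-0.187]),np.radians(-18.9)
if os.path.exists("g.json"): g=json.load(open("g.json")); C,YAW=np.array(g["C"]),g["Y"]
def w(x,y,z):            # corner frame (m), z = world height
    c,s=np.cos(YAW),np.sin(YAW); return np.array([C[0]+c*x-s*y, C[1]+s*x+c*y, z])
def loc(p):
    c,s=np.cos(YAW),np.sin(YAW); d=np.asarray(p)[:2]-C; return np.array([c*d[0]+s*d[1],-s*d[0]+c*d[1]])
def quat(a):             # tool down, tool x at angle a from gauge x
    q=(Ro.from_euler("z",YAW+a)*Ro.from_euler("x",np.pi)).as_quat(); return q[[3,0,1,2]]
def cam(name):
    k=vision.get_calibration(name); q=np.array(k["orientation"]); return k,Ro.from_quat(q[[1,2,3,0]]).as_matrix()
def proj(name,P):
    k,R=cam(name); v=(np.atleast_2d(P)-k["position"])@R
    return np.c_[k["fx"]*v[:,0]/v[:,2]+k["cx"],k["fy"]*v[:,1]/v[:,2]+k["cy"]]
def unproj(name,uv,z):
    k,R=cam(name); d=np.array([(uv[0]-k["cx"])/k["fx"],(uv[1]-k["cy"])/k["fy"],1])@R.T
    return k["position"]+d*(z-k["position"][2])/d[2]
def rect(name,im,z,f,s=1300,x0=.06,x1=-.3,y0=.52,y1=-.08):  # left=+y, up=+x (toward fence)
    L=[(x0,y0),(x0,y1),(x1,y1),(x1,y0)]
    src=proj(name,[w(x,y,z) for x,y in L]).astype(np.float32)
    dst=np.float32([[(y0-y)*s,(x0-x)*s] for x,y in L])
    o=cv2.warpPerspective(im,cv2.getPerspectiveTransform(src,dst),(int((y0-y1)*s),int((x0-x1)*s)))
    for i in range(0,6): cv2.line(o,(int((y0-i*.1)*s),0),(int((y0-i*.1)*s),12),(255,0,255),1)
    cv2.line(o,(0,int(x0*s)),(o.shape[1],int(x0*s)),(255,0,0),1); cv2.line(o,(int(y0*s),0),(int(y0*s),o.shape[0]),(255,0,0),1)
    cv2.imwrite(f,o[...,::-1]); return o
E
python3 - <<'E'
from h import *
im=cv2.imread("pics/top0.png")[...,::-1]
rect("top",im,.068,"pics/rect0.png")
k,R=cam("top"); 
for n,a in (("x",0),("y",np.pi/2),("-y",-np.pi/2)): 
    for p in ((-.23,.21),(-.065,.33),(-.095,.46)):
        q=inverse_kinematics(w(*p,.07),quat(a)); print(n,p,None if q is None else np.round(q,2))
E
```

```text
x (-0.23, 0.21) [ 0.04  0.25  2.   -0.    0.89  0.37]
x (-0.065, 0.33) [ 0.12  0.51  1.55 -0.    1.08  0.45]
x (-0.095, 0.46) [ 0.31  0.58  1.41 -0.    1.15  0.64]
y (-0.23, 0.21) [ 0.04  0.25  2.   -0.    0.89 -1.2 ]
y (-0.065, 0.33) [ 0.12  0.51  1.55 -0.    1.08 -1.12]
y (-0.095, 0.46) [ 0.31  0.58  1.41 -0.    1.15 -0.94]
-y (-0.23, 0.21) [ 0.04  0.25  2.   -0.    0.89  1.94]
-y (-0.065, 0.33) [0.12 0.51 1.55 0.   1.08 2.02]
-y (-0.095, 0.46) [0.31 0.58 1.41 0.   1.15 2.21]
```

View pics/rect0.png

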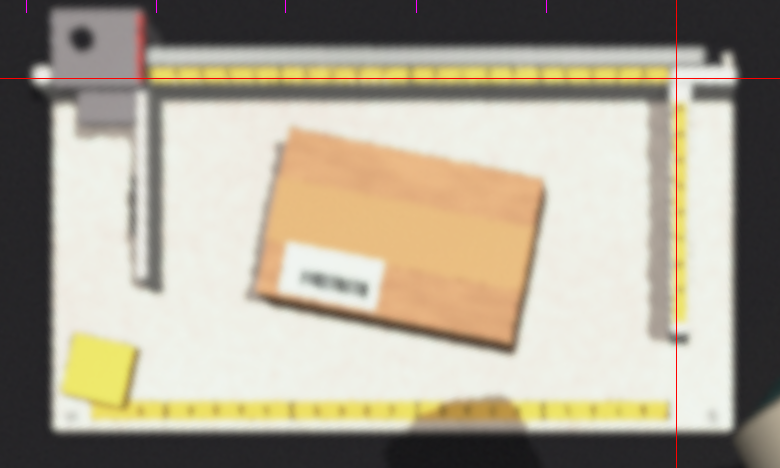

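The rectified view shows that the yaw is right: the fence and rules lie level. The inner faces sit about 4 mm off the assumed lines in x and y. The parcel's top corners are at (288,127), (545,180), (513,347) and (257,292), which puts its centre at (-0.122, 0.212) and its yaw at -11.7° in the corner frame. Next I'll push it against the fence with both fingertips.

```bash
python3 - <<'E'
from h import *
json.dump({"C":w(-.004,.004,0)[:2].tolist(),"Y":float(YAW)},open("g.json","w"))
E
python3 - <<'E'
from h import *
Q=quat(-np.pi/2); Q2=quat(np.pi/2)
t=T.current_t()
r.move_to(w(-.245,.203,.16),Q2)
r.move_l(w(-.245,.203,.047),vel=.2)
hit=r.move_l(w(-.125,.203,.047),vel=.06,guard=10)
print(hit,loc(T.current_ee_pos()),T.current_wrist_force(),T.current_t()-t, T.current_opening())
r.move_l(w(-.19,.203,.047),vel=.2)
r.move_l(w(-.24,.203,.16),vel=.25)
im=vision.snapshot("top"); rect("top",im,.068,"pics/rect1.png")
im=vision.snapshot("scene"); cv2.imwrite("pics/scene1.png",im[...,::-1])
print(T.current_t())
E
```

```text
True [-0.13667508  0.20310087] [-0.67329688  0.20440395 -0.08087364] 4.825 0.09380951030705387
6.975
```

View pics/scene1.png

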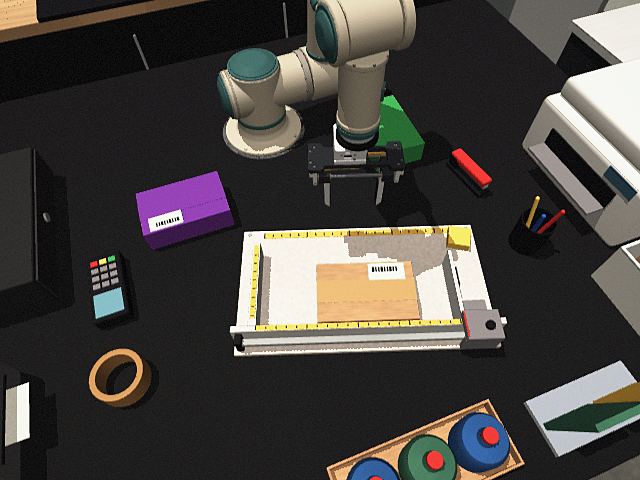

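The parcel is now flat along the fence: in the scene view its far edge, (317,320) to (418,318), meets the fence rule. Next I'll push its end towards the stop.

```bash
python3 - <<'E'
from h import *
im=cv2.imread("pics/rect1.png")[...,::-1]
m=cv2.inRange(cv2.cvtColor(np.ascontiguousarray(im),cv2.COLOR_RGB2HSV),(8,60,120),(22,180,255)); m[:60]=0
c=np.nonzero((m[100:200]>0).sum(0)>40)[0]; print("end y",.52-c.min()/1300,.52-c.max()/1300)
gripper_to(.06)
r.move_to(w(-.068,.357,.17),quat(0))
r.move_l(w(-.068,.357,.047),vel=.2)
hit=r.move_l(w(-.068,.192,.047),vel=.06,guard=12)
print(hit,loc(T.current_ee_pos()),T.current_t())
r.move_l(w(-.068,.25,.047),vel=.2)
r.move_l(w(-.068,.27,.17),vel=.25)
r.move_to(w(-.25,.30,.25),quat(0))
im=vision.snapshot("top"); rect("top",im,.068,"pics/rect2.png")
im=vision.snapshot("scene"); cv2.imwrite("pics/scene2.png",im[100:400,160:560][...,::-1].repeat(2,0).repeat(2,1))
print(T.current_t())
E
```

```text
end y 0.32461538461538464 0.12
True [-0.0682109   0.21080423] 12.0917
14.0
```

View pics/scene2.png

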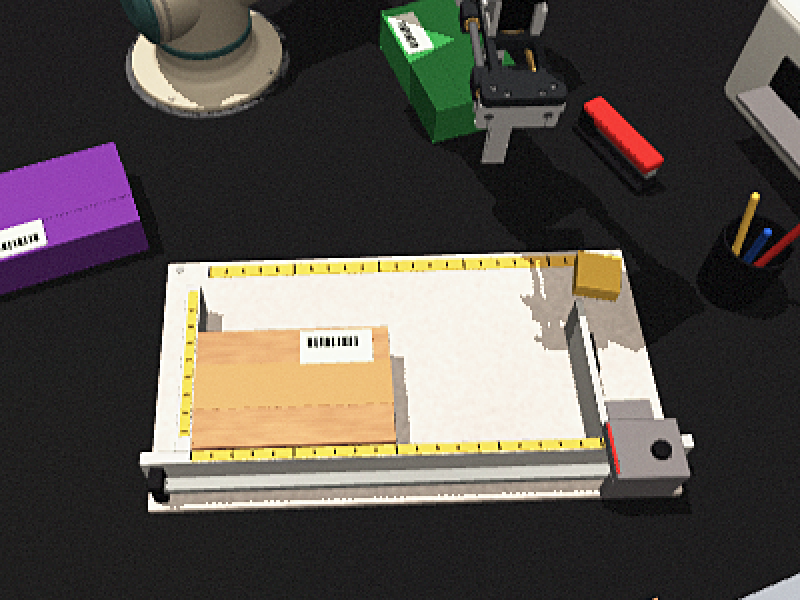

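View pics/rect2.png

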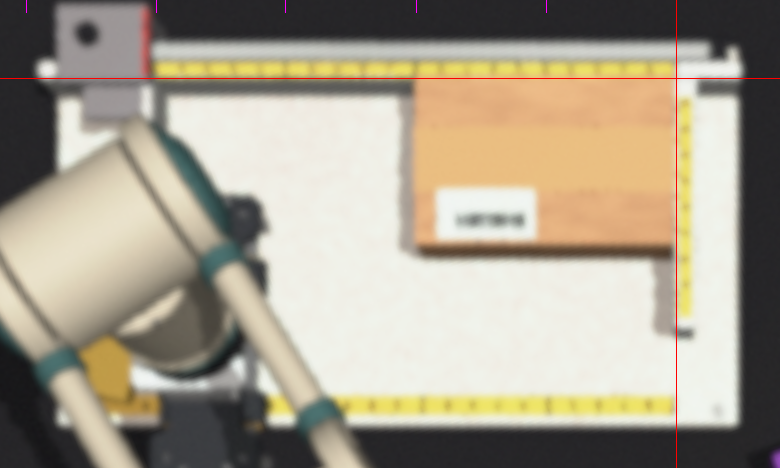

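Both views agree. The parcel sits in the corner, with its end on the stop's inner face at column 676 and its long side along the fence at row 78. I'll give it a gentle re-seating nudge towards the fence, then close the jaw.

```bash
python3 - <<'E'
from h import *
Q2=quat(np.pi/2)
gripper_to(.094)
r.move_to(w(-.23,.105,.16),Q2)
r.move_l(w(-.18,.105,.047),vel=.25)
print(r.move_l(w(-.125,.105,.047),vel=.04,guard=9),loc(T.current_ee_pos()))
r.move_l(w(-.18,.105,.047),vel=.2); r.move_l(w(-.22,.14,.2),vel=.3)
gripper_to(0)
r.move_to(w(-.097,.475,.2),quat(0))
r.move_l(w(-.097,.475,.062),vel=.2)
print(r.move_l(w(-.097,.265,.062),vel=.12,guard=15),T.current_t(),T.current_wrist_force())
print(r.move_l(w(-.097,.2,.062),vel=.03,guard=9),loc(T.current_ee_pos()),T.current_wrist_force())
r.move_l(w(-.097,.29,.062),vel=.2); r.move_l(w(-.097,.31,.2),vel=.25)
r.move_to(w(-.27,.40,.28),quat(0))
im=vision.snapshot("top"); rect("top",im,.068,"pics/rect3.png")
im=vision.snapshot("scene"); cv2.imwrite("pics/scene3.png",im[100:400,160:560][...,::-1].repeat(2,0).repeat(2,1))
print(T.current_t())
E
```

```text
True [-0.13672679  0.10489704]
False 25.0917 [-0.73043249 -0.4619191   0.67262109]
True [-0.09704522  0.22467039] [0.96413122 1.48966787 0.43419936]
28.5583
```

View pics/scene3.png

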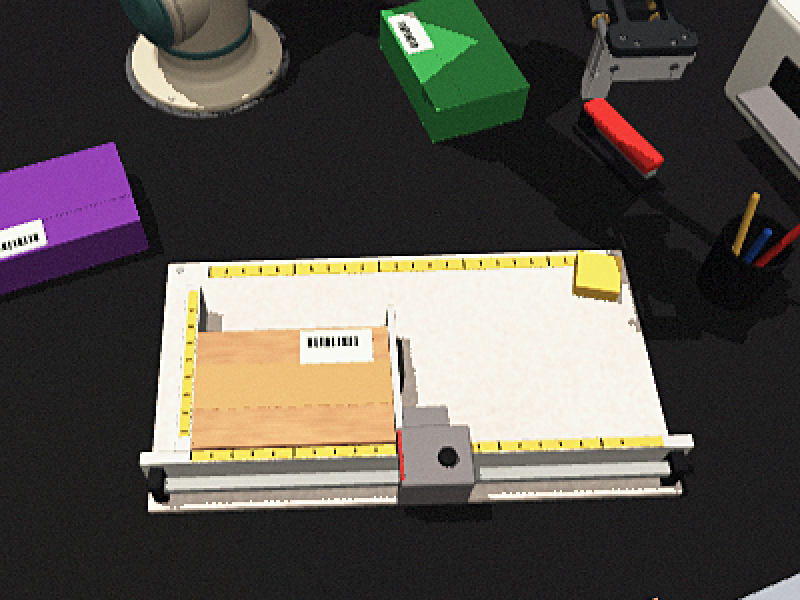

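View pics/rect3.png

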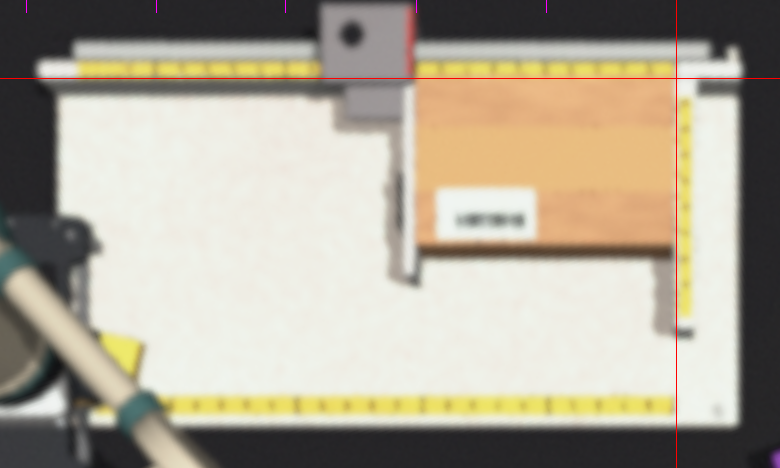

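The jaw's blade lies against the parcel's end (column 413), and nothing else has moved. The TCP stopped at 0.2247 m, against 0.2108 m on the earlier end push. That difference is the pad's 14 mm offset, so the jaw is touching the parcel. I'm handing in.

```bash
python3 - <<'E'
from h import *
print(T.current_wrist_force(),T.current_t()); print(r.sign_off())
E
```

```text
[-0.10553414  0.29711472 -0.20567018] 28.5583
the job is handed in; nothing more can be done
None
```

The parcel is measured on the gauge and the job is handed in at about 28.6 s of the 58 s allowed. It lies flat in the corner, with its long side on the back fence, its end on the end stop and the jaw touching its other end.

- **Moves:** I pushed the parcel to the fence with both fingertips, then along the fence to the end stop. After a light second push to the fence, I closed the jaw by its pad.
- **Last checks:** The jaw push stopped 13.9 mm further out than the push on the parcel's end, which matches the 14 mm from jaw face to pad. Both push stops at the fence agreed to within 0.1 mm. The final scene and top pictures show no visible gaps and the other things in view where they stood. The tool was clear of everything, with under 0.4 N on the wrist.
- **Not confirmed:** The pictures resolve only about 2 mm per pixel, so contact rests mainly on the push forces and stop positions. The first corner estimate was about 4 mm off in both directions, which I corrected from the top picture before pushing. No check failed.

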